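# Load the bench caddy, tall can at the back first

### The job

Load the green two-pocket caddy on the repair bench: first stand the tall red duster can upright in its back pocket (the one by the raised panel, farther from the robot), then stand the short white jar with the blue lid upright in its front pocket, so that you never have to reach over the jar with the can. Set each one down on the pocket's floor rather than dropping it in, and leave the amber bottle standing where it is.

Things in the scene. Friction and masses are not known exactly. Their poses are not given: they have to be found in the camera images.
- caddy: Green caddy, fixed, 215 x 95 mm (x, y), yaw within 20 degrees. Origin: centre of its underside, on the bench; +x points to its back, away from the robot; z up. Two open pockets 85 x 85 mm inside, walls 5 mm thick, tops 25 mm and floors 5 mm above the bench; centres at x = +60 mm (back) and -60 mm (front), y = 0. A 55 mm high panel stands along the back (+x) edge.
- duster: The tall can: closed red aerosol duster can with a white band and a small white nozzle, loose, upright, 50 mm diameter; straight side up to 135 mm, 160 mm high with the nozzle; 175 to 350 g. Origin: centre of its underside, z up along its axis. Stands on the bench at the start.
- jar: The short jar: closed plastic jar, white with a blue lid, loose, upright, straight-sided, 50 mm diameter, 70 mm high; 105 to 210 g. Origin: centre of its underside, z up along its axis. Stands on the bench at the start.
- amber: Bystander: amber bottle, black cap, loose, upright, 48 mm diameter, 140 mm high. Origin: centre of its underside, z up. It stands among the can, the jar and an unlisted grey tub with orange lid (48 mm diameter, 58 mm high), to the right of the caddy as the robot sees it, in any arrangement, at least 110 mm apart centre to centre.
There are look-alikes about, which are no part of the job. Several things have the shape of the jar; the one meant has the colours described above. Leave any purple look-alike of the duster alone.

How it is judged:
By the outcome, as a careful person would: the job done as asked, in the order asked, and still so for the second after the job is handed in, with the robot touching nothing.
It also fails if it takes over 59 s, if anything falls off the work surface, if the arm or the gripper's body presses on something with over 40 N, if the wrist force passes 120 N, or if a joint passes its speed limit or range.

### The arm

A 6-joint arm with a two-finger parallel gripper is mounted at the origin on the work surface. World frame = base frame: x ahead of the robot, y to its left, z up, the work surface at z = 0. Lengths are in mm, angles in rad, forces in N, time in s.
With the tool pointing down it reaches from about 300 to 775 mm from the base axis. Payload 14.6 kg.
Tool frame: the origin (TCP) lies at the very end of the fingers, on their centre line; the grasp point (between the pads) lies manip.grip_depth behind it (manip.grip_depth is the distance from the TCP to the grasp point, in mm); x points along the fingers, z is the direction in which the jaws open and shut, and the axes are right-handed (so a half turn about x gives the same grasp; the last joint's range is limited). The gripper opens to 94 mm and grips with 3 to 60 N. Pads are 16 mm wide; open, the fingers measure 119 mm over their backs; the gripper's body (75 mm by 177 mm) begins 78 mm behind the grasp point.
Start: joints at [1.078, 0.3, 1.521, -0, 1.321, -0.067], TCP at [227.173, 500.881, 205.446] pointing down, gripper open.
Joint ranges: [-3.03, 3.03], [-0.79, 2.21], [0.23, 2.52], [-1.04, 4.18], [0, 3.07], [-2.55, 2.55]. Speed limits (rad/s): [2.22, 2.22, 2.57, 3.14, 3.14, 3.14].

### API

Orientations are given as [roll, pitch, yaw] about the fixed x, y, z axes, in that order (R = Rz(yaw) Ry(pitch) Rx(roll)).
In Python, from cell import manip gives the robot as it stands.
- The arm moves only by the tool step_arm, never from a script. Its argument "commands" is one flat list of numbers, 7 for each row, row after row: the shift along the tool's x, y, z in m, then the turn, a rotation vector about the tool's x, y, z in degrees, then the finger opening in m, from 0 to 0.094. A call has 1 to 5 rows; each row shifts and turns the commanded pose from where the row before left it, along the tool's axes as they then stand; what a row does not reach is not made up. A row lasts 1/8 s, in which the tool goes at most 62.5 mm and 10.7 degrees, less where a joint would pass 70% of its speed; a pose out of reach is approached as far as the arm can. A call with a gripper value outside its range is refused whole. The fingers move at their own pace and stop on an object; "squeeze" is the grip in N (left out, the last holds). Time passes only in rows, so rows that do not move let the fingers close. It gives the time, the measured TCP pose, the force and the opening at its end, in the units of the state.
- manip.read_state(): the state, without advancing time (a new reading comes with each control period).
- manip.camera(name): name is "side" or "top" or "wrist"; returns the picture (384x512x3 uint8, red, green, blue); there is no depth.
- manip.camera_model(name): a dict with "intrinsics" (3x3 intrinsics, pixels), "origin" and "orientation" of the camera in the world; the wrist camera has in their place "tool_from_camera" (4x4, takes a point from camera to tool coordinates, whose origin is the TCP and whose axes are the tool frame's). Camera axes: x right, y up, looking along -z (the intrinsics and any distortion apply to the point x, -y, -z); pixel columns grow to the right and rows downward; lengths in mm; the calibration is good to about 2 mm. The wrist camera is an equidistant fisheye: a pixel r from the principal point sees the ray r / f radians off the axis. A picture is of the moment at which its call begins: read the wrist's pose just before it. camera_model takes no time and is no camera call.
- manip.sign_off(): hands the job in, once; it reports no verdict.
Trained networks look in the newest picture that a camera, given by its name, has taken for a name from the list of things; names that differ only in an ending like _2 or _b are one class to them, and where a whole thing is asked for, a point or a joint stands for the part that bears it (a point fixed in the world has none). Each returns a list of dicts, best first, with "score" (0 to 1); they miss things now and then, are a little off and sometimes report something else, mostly with a low value. They report only what shows in the picture. A call takes as long as a camera call. They do not tell look-alikes from the thing itself.
- manip.find_in(thing, camera): "centre" ([row, column] in pixels, amid what is visible of it).
- manip.outline_of(thing, camera): "pixels" (384x512 bool, what is visible of it) and "centre" ([row, column] in pixels, amid what is visible of it).
The state is a dict: "clock": time; "joints": joint angles; "qd": joint speeds; "effort": joint torques, N m; "eef_pos": TCP position; "eef_rot": TCP orientation; "wrist_force": force on the tool from outside, world axes, zero at the start; "moment": the same for the moment, N m; "finger_gap": finger opening in mm.
Only numpy, scipy, OpenCV 4.12 (cv2) and the standard library are available. Lean on these libraries where they do the work, as an engineer would, in place of code of your own. Each camera call takes 0.05 s, during which the arm holds its last target. There are 200 camera calls.

## Working session

There is one attempt and no reset: what is moved stays moved. The work goes in short steps, Python scripts to look and compute and a tool call to move; the robot and the scene stay as the last step left them, time stands still between calls to the robot, and variables do not carry over. Pictures are saved under pics/ and viewed, about 8 in all and at most 12, crops included, and the job is handed in when it is done.

Besides the shell and the picture viewer there is one more tool, called after "Request:" in YAML: its name, and indented under it one key for each argument. step_arm: Moves the arm, as the interface text tells. Its arguments: {"type":"object","properties":{"commands":{"type":"array"},"squeeze":{"type":"number"}},"required":["commands"]}

```bash
mkdir -p pics; ls
cat > h.py <<'E'
import numpy as np, cv2
from cell import manip
def ray(cam,rc):
    m=manip.camera_model(cam);K=np.array(m['intrinsics']);
    R=np.array(m['orientation']);
    if R.shape!=(3,3):
        from scipy.spatial.transform import Rotation as Q
        R=Q.from_euler('xyz',R).as_matrix()
    p=np.linalg.inv(K)@[rc[1],rc[0],1]
    return np.array(m['origin']),R@np.array([p[0],-p[1],-p[2]])
def onz(cam,rc,z):
    o,d=ray(cam,rc);return o+d*(z-o[2])/d[2]
def proj(cam,P):
    m=manip.camera_model(cam);K=np.array(m['intrinsics']);R=np.array(m['orientation'])
    if R.shape!=(3,3):
        from scipy.spatial.transform import Rotation as Q
        R=Q.from_euler('xyz',R).as_matrix()
    q=R.T@(np.array(P)-np.array(m['origin']));q=K@[q[0],-q[1],-q[2]];return q[1]/q[2],q[0]/q[2]
E
python3 - <<'E'
from h import *
print(manip.grip_depth, manip.read_state())
a=[]
for c in('side','top','wrist'):
    im=manip.camera(c);cv2.imwrite(f'pics/{c}0.png',im[...,::-1]);a.append(im[...,::-1]);print(c,manip.camera_model(c))
    if c!='wrist':
      for t in('caddy','duster','jar','amber'):
        print(t,[(round(x['score'],2),np.round(x['centre'])) for x in manip.find_in(t,c)])
cv2.imwrite('pics/b.png',cv2.resize(np.vstack(a[:2]),None,fx=1,fy=.78) if 0 else np.hstack(a[:2])[:, :])
E
```

```text
pics
18.8 {'clock': 0.0, 'joints': array([ 1.07837351e+00,  3.00489846e-01,  1.52158577e+00, -2.58501385e-06,
        1.32068341e+00, -6.65900680e-02]), 'qd': array([-0.00073431,  0.00093199,  0.00106049, -0.00260118, -0.00164538,
       -0.00049202]), 'effort': array([ 8.91903583e-04, -5.31808662e+01, -3.52730048e+01,  7.08295754e-02,
        2.44613760e-02, -4.78972015e-05]), 'eef_pos': array([227.06826289, 500.65253073, 204.87406032]), 'eef_rot': array([ 3.07714927,  1.56962996, -2.06107182]), 'wrist_force': array([-0.61874341, -1.17125635,  0.16683575]), 'moment': array([-0.04323375,  0.00887968,  0.01160929]), 'finger_gap': 93.98823280021128}
side {'intrinsics': array([[458.13678769,   0.        , 246.87458001],
       [  0.        , 458.13678769, 185.23634425],
       [  0.        ,   0.        ,   1.        ]]), 'origin': array([ 333.49484955, -632.17017861,  719.92572706]), 'orientation': array([ 0.72901865,  0.01183287, -0.38968797])}
caddy [(0.72, array([128., 207.]))]
duster [(0.83, array([162., 278.])), (0.65, array([186., 327.]))]
jar [(0.9, array([250., 353.])), (0.81, 
[... 454 characters left out ...]
6.])), (0.78, array([169., 251.]))]
jar [(0.83, array([182., 375.])), (0.78, array([150., 344.])), (0.72, array([187., 330.]))]
amber [(0.6, array([247., 267.]))]
wrist {'intrinsics': array([[297.31863964,   0.        , 255.00428207],
       [  0.        , 297.31863964, 191.9309121 ],
       [  0.        ,   0.        ,   1.        ]]), 'tool_from_camera': array([[ 3.24256860e-04,  2.32860779e-01, -9.72510027e-01,
        -1.79573407e+02],
       [-4.08614597e-04,  9.72510028e-01,  2.32860643e-01,
         6.62400983e+01],
       [ 9.99999864e-01,  3.21875132e-04,  4.10493361e-04,
        -2.20699666e-01],
       [ 0.00000000e+00,  0.00000000e+00,  0.00000000e+00,
         1.00000000e+00]])}
```

View pics/side0.png

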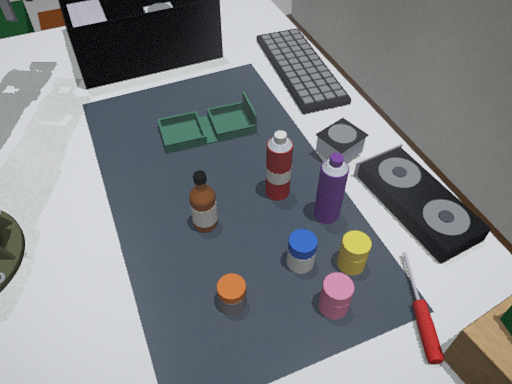

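View pics/top0.png

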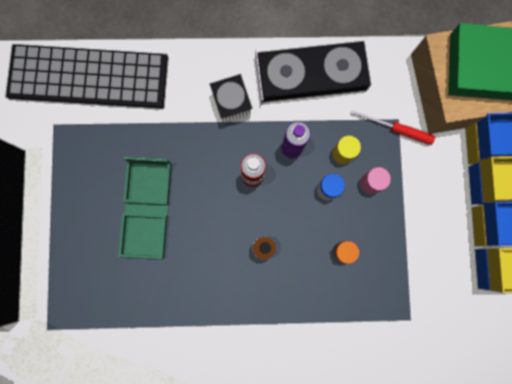

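```bash
cat >> h.py <<'E'
from scipy.optimize import minimize
def cyl(x,y,prof):
    a=np.linspace(0,2*np.pi,32)
    return np.array([[x+r*np.cos(t),y+r*np.sin(t),z] for r,z in prof for t in a])
def box(x0,x1,y0,y1,z0,z1): return np.array([[x,y,z] for x in(x0,x1) for y in(y0,y1) for z in(z0,z1)],float)
CAD=np.vstack([box(-107.5,107.5,-47.5,47.5,0,25),box(102.5,107.5,-47.5,47.5,0,55)])
def cad(x,y,w):
    c,s=np.cos(w),np.sin(w);return CAD@np.array([[c,-s,0],[s,c,0],[0,0,1]]).T+[x,y,0]
def hullmask(cam,P,S=4):
    q=np.array([proj(cam,p)[::-1] for p in P])
    m=np.zeros((384*S,512*S),np.uint8)
    cv2.fillConvexPoly(m,cv2.convexHull(np.round((q+.5)*S-.5).astype(np.int32)),1);return m
def fit(model,masks,x0,step):
    M={c:cv2.fillConvexPoly(np.zeros((384*4,512*4),np.uint8),cv2.convexHull(np.argwhere(cv2.resize(m.astype(np.uint8),None,fx=4,fy=4,interpolation=cv2.INTER_NEAREST))[:,::-1].astype(np.int32)),1) for c,m in masks.items()}
    def f(v):
        s=0
        for c in M:
            h=hullmask(c,model(*v));s-=(h&M[c]).sum()/(h|M[c]).sum()
        return s/len(M)
    sim=np.array([x0]+[np.array(x0)+np.eye(len(x0))[i]*step[i] for i in range(len(x0))])
    r=minimize(f,x0,method='Nelder-Mead',options=dict(initial_simplex=sim,xatol=.1,fatol=1e-4,maxiter=150));return r.x,r.fun
def pick(t,cam,rc):
    L=manip.outline_of(t,cam);L=[o for o in L if np.hypot(*(np.array(o['centre'])-rc))<15]
    if not L: print('miss',t,cam);return None
    m=L[0]['pixels'].astype(np.uint8);n,l,s,_=cv2.connectedComponentsWithStats(m)
    return m>0 if t=='caddy' else l==1+np.argmax(s[1:,4])
PROF=dict(duster=[(25,0),(25,135),(5,160)],jar=[(25,0),(25,70)],amber=[(24,0),(24,75),(10,140)],jar_=[(24,0),(24,58)])
E
python3 - <<'E'
from h import *
C=dict(duster=((165,278),(168,252)),jar=((250,302),(187,331)),amber=((204,203),(247,265)),caddy=((128,207),(207,145)))
tops={}
for t,(s,p) in C.items():
    ms={c:pick(t,c,rc) for c,rc in(('side',s),('top',p))};ms={c:m for c,m in ms.items() if m is not None}
    g=onz('top',p,40)[:2]
    sets=[ms]+[{c:m} for c,m in ms.items()]
    for k in sets:
        if t=='caddy': r=fit(cad,k,[*g,0.],[15,15,.15])
        else: r=fit(lambda x,y:cyl(x,y,PROF[t]),k,list(g),[15,15])
        print(t,list(k),np.round(r[0],3),round(r[1],3))
for n,rc,z in(('purple',(132,299),160),('yellow',(150,347),70),('pink',(180,377),70),('tub',(253,347),58),('jarlid',(186,332),70),('nozzle',(160,253),155)):
    print(n,np.round(onz('top',rc,z)))
s=cv2.imread('pics/side0.png')[110:330,150:400];t=cv2.imread('pics/top0.png')[100:290,110:400]
cv2.imwrite('pics/crop.png',np.hstack([cv2.resize(s,(400,352),interpolation=3),cv2.resize(t,(400,352),interpolation=3)]))
E
```

```text
Traceback (most recent call last):
  File "h.py", line 39, in fit
    r=minimize(f,x0,method='Nelder-Mead',options=dict(initial_simplex=sim,xatol=.1,fatol=1e-4,maxiter=150));return r.x,r.fun
  File "h.py", line 36, in f
    h=hullmask(c,model(*v));s-=(h&M[c]).sum()/(h|M[c]).sum()
  File "h.py", line 28, in hullmask
    q=np.array([proj(cam,p)[::-1] for p in P])
                ~~~~^^^^^^^
  File "h.py", line 14, in proj
    m=manip.camera_model(cam);K=np.array(m['intrinsics']);R=np.array(m['orientation'])
ValueError: time passes only in moves, steps and waits
```

```bash
python3 - <<'E'
s=open('h.py').read()
s=s.replace("from cell import manip\n","from cell import manip\n_C={}\ndef cm(c):\n    if c not in _C:_C[c]=manip.camera_model(c)\n    return _C[c]\n",1).replace("m=manip.camera_model(cam)","m=cm(cam)")
open('h.py','w').write(s)
E
cat > m.py <<'E'
from h import *
import sys
C=dict(duster=((165,278),(168,252)),jar=((250,302),(187,331)),amber=((204,203),(247,265)),caddy=((128,207),(207,145)))
tops={}
for t,(s,p) in C.items():
    ms={c:pick(t,c,rc) for c,rc in(('side',s),('top',p))};ms={c:m for c,m in ms.items() if m is not None}
    g=onz('top',p,40)[:2]
    sets=[ms]+[{c:m} for c,m in ms.items()]
    for k in sets:
        if t=='caddy': r=fit(cad,k,[*g,0.],[15,15,.15])
        else: r=fit(lambda x,y:cyl(x,y,PROF[t]),k,list(g),[15,15])
        print(t,list(k),np.round(r[0],3),round(r[1],3))
for n,rc,z in(('purple',(132,299),160),('yellow',(150,347),70),('pink',(180,377),70),('tub',(253,347),58),('jarlid',(186,332),70),('nozzle',(160,253),155)):
    print(n,np.round(onz('top',rc,z)))
s=cv2.imread('pics/side0.png')[110:330,150:400];t=cv2.imread('pics/top0.png')[100:290,110:400]
cv2.imwrite('pics/crop.png',np.hstack([cv2.resize(s,(400,352),interpolation=3),cv2.resize(t,(400,352),interpolation=3)]))
E
python3 m.py; python3 -c "from cell import manip;print(manip.read_state()['clock'])"
```

```text
duster ['side', 'top'] [619.752 -73.436] -0.943
duster ['side'] [619.889 -73.137] -0.932
duster ['top'] [619.256 -73.636] -0.958
jar ['side', 'top'] [ 586.562 -245.637] -0.93
jar ['side'] [ 586.931 -244.912] -0.957
jar ['top'] [ 586.571 -245.622] -0.906
amber ['side', 'top'] [455.766 -92.936] -0.927
amber ['side'] [456.058 -92.129] -0.958
amber ['top'] [455.909 -93.659] -0.9
caddy ['side', 'top'] [ 5.49173e+02  1.64826e+02 -8.50000e-02] -0.975
caddy ['side'] [ 5.47775e+02  1.63313e+02 -8.70000e-02] -0.98
caddy ['top'] [ 5.49301e+02  1.65308e+02 -8.50000e-02] -0.983
purple [ 680. -165.  160.]
yellow [ 662. -278.   70.]
pink [ 595. -340.   70.]
tub [ 441. -271.   58.]
jarlid [ 584. -243.   70.]
nozzle [626. -74. 155.]
1.05
```

View pics/crop.png

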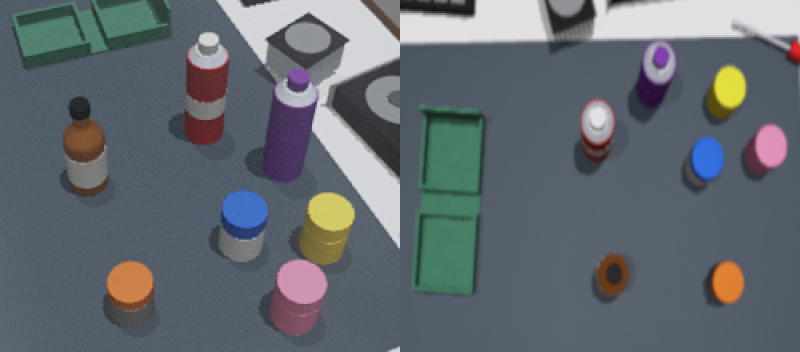

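Candidates: red/white-band can at side (165,278), purple at (187,328). The red one fits. Jar shapes: blue/white (250,302), yellow (253,353), pink (296,336). The blue-lidded white one fits, and the crop confirms both choices. Grey tub is at (294,232), amber at (204,203).

```bash
cat > plan.py <<'E'
import sys, numpy as np
from scipy.spatial.transform import Rotation as Q
from cell import manip
# plan.py x y z jaw_deg [rows] : grasp-down TCP goal; jaw_deg = world heading of the jaw axis
x,y,z,j=map(float,sys.argv[1:5]); s=manip.read_state()
R=Q.from_euler('xyz',s['eef_rot']).as_matrix(); p=np.array(s['eef_pos'])
best=None
for a in(j,j+180):
    a=np.radians(a);X=np.array([0,0,-1.]);Z=np.array([np.cos(a),np.sin(a),0]);T=np.c_[X,np.cross(Z,X),Z]
    v=Q.from_matrix(R.T@T).as_rotvec()
    if best is None or np.linalg.norm(v)<np.linalg.norm(best): best=v
d=np.array([x,y,z])-p
n=int(sys.argv[5]) if len(sys.argv)>5 else int(max(np.ceil(np.linalg.norm(d)/60),np.ceil(np.degrees(np.linalg.norm(best))/10),1))
print('t',round(s['clock'],2),'p',np.round(p,1),'jaw',round(np.degrees(np.arctan2(R[1,2],R[0,2])),1),'j',np.round(s['joints'],2),'F',np.round(s['wrist_force'],1),'gap',round(s['finger_gap'],1),'d',np.round(d,1))
for k in range(n):
    Rk=R@Q.from_rotvec(best*k/n).as_matrix()
    print(np.round(Rk.T@d/n/1000,4).tolist(),np.round(np.degrees(best)/n,2).tolist())
E
python3 plan.py 620 -73 205 90
```

```text
t 1.05 p [227.2 500.9 205.5] jaw 65.6 j [ 1.08  0.3   1.52  0.    1.32 -0.07] F [ 1.1 -0.2  0.2] gap 94.1 d [ 3.928e+02 -5.739e+02 -5.000e-01]
[0.0, -0.0496, -0.03] [-2.03, 0.0, 0.0]
[0.0, -0.0485, -0.0318] [-2.03, 0.0, 0.0]
[0.0, -0.0473, -0.0335] [-2.03, 0.0, 0.0]
[0.0, -0.0461, -0.0351] [-2.03, 0.0, 0.0]
[0.0, -0.0448, -0.0367] [-2.03, 0.0, 0.0]
[0.0, -0.0435, -0.0383] [-2.03, 0.0, 0.0]
[0.0, -0.0421, -0.0398] [-2.03, 0.0, 0.0]
[0.0, -0.0407, -0.0413] [-2.03, 0.0, 0.0]
[0.0, -0.0392, -0.0427] [-2.03, 0.0, 0.0]
[0.0, -0.0376, -0.0441] [-2.03, 0.0, 0.0]
[0.0, -0.036, -0.0454] [-2.03, 0.0, 0.0]
[0.0, -0.0344, -0.0466] [-2.03, 0.0, 0.0]
```

Request:
step_arm:
  commands: [0,-0.05,-0.03,-2,0,0,0.094,0,-0.0485,-0.032,-2,0,0,0.094,0,-0.0475,-0.0335,-2,0,0,0.094,0,-0.046,-0.035,-2,0,0,0.094,0,-0.045,-0.0365,-2,0,0,0.094]
  squeeze: 25

```text
clock: 1.68
eef_pos: [392.1, 259.8, 205.7]
eef_rot: [-0.786, 1.57, 0.535]
wrist_force: [0.5, 0.2, 0.1]
finger_gap: 94.2
```

Request:
step_arm:
  commands: [0,-0.0435,-0.0385,-2,0,0,0.094,0,-0.042,-0.04,-2,0,0,0.094,0,-0.0405,-0.0415,-2,0,0,0.094,0,-0.039,-0.0425,-2,0,0,0.094,0,-0.0375,-0.044,-2,0,0,0.094]

```text
clock: 2.3
eef_pos: [554.2, 19.7, 205.6]
eef_rot: [-1.316, 1.57, 0.179]
wrist_force: [0.2, 0.7, -0.8]
finger_gap: 93.9
```

Request:
step_arm:
  commands: [0,-0.036,-0.0455,-2,0,0,0.094,0,-0.0345,-0.0465,-2,0,0,0.094,0,0,0,0,0,0,0.094,0,0,0,0,0,0,0.094]

```text
clock: 2.8
eef_pos: [618.0, -74.2, 205.1]
eef_rot: [1.233, 1.57, 2.796]
wrist_force: [-0.1, -0.2, 0.8]
finger_gap: 93.8
```

```bash
python3 plan.py 620 -73 86 90
python3 - <<'E'
from h import *
im=manip.camera('wrist');cv2.imwrite('pics/w1.png',im[...,::-1])
E
```

```text
t 2.8 p [618.  -74.2 205.1] jaw 89.6 j [-0.18  0.46  1.3   0.    1.38 -1.74] F [-0.1 -0.2  0.8] gap 93.8 d [   2.     1.2 -119.1]
[0.0596, -0.001, 0.0006] [-0.21, 0.01, -0.02]
[0.0596, -0.001, 0.0006] [-0.21, 0.01, -0.02]
```

View pics/w1.png

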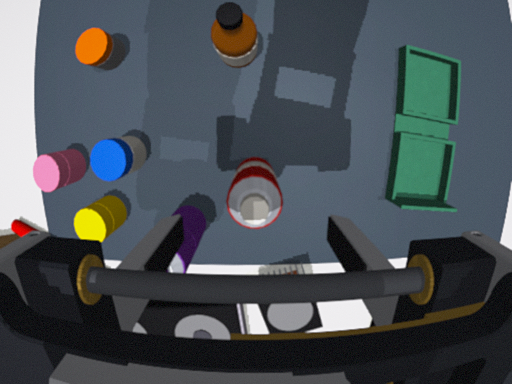

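The can sits midway between the fingers (nozzle at about row 208, col 255); blue jar at (158,111), yellow, pink and purple nearby. I'll check the position by fisheye back-projection before descending.

```bash
cat >> h.py <<'E'
from scipy.spatial.transform import Rotation as Q
def wonz(rc,z):
    m=cm('wrist');K=np.array(m['intrinsics']);T=np.array(m['tool_from_camera']);s=manip.read_state()
    u=np.array([rc[1]-K[0,2],rc[0]-K[1,2]]);r=np.hypot(*u);th=r/K[0,0]
    d=np.array([np.sin(th)*u[0]/r,-np.sin(th)*u[1]/r,-np.cos(th)])
    R=Q.from_euler('xyz',s['eef_rot']).as_matrix();d=R@T[:3,:3]@d;o=np.array(s['eef_pos'])+R@T[:3,3]
    return o+d*(z-o[2])/d[2]
E
python3 - <<'E'
from h import *
print(wonz((208,255),160),wonz((158,111),70))
E
```

```text
[618.4842596  -74.33720882 160.        ] [ 585.52281483 -240.55133501   70.        ]
```

Request:
step_arm:
  commands: [0.04,-0.001,0.0005,0,0,0,0.094,0.04,0,0,0,0,0,0.094,0.039,0,0,0,0,0,0.094,0,0,0,0,0,0,0.094]

```text
clock: 3.35
eef_pos: [617.8, -72.7, 84.6]
eef_rot: [1.392, 1.566, 2.957]
wrist_force: [0.1, 0.2, 0.8]
finger_gap: 93.8
```

Request:
step_arm:
  commands: [0,0,0,0,0,0,0.04,0,0,0,0,0,0,0.04,0,0,0,0,0,0,0.04,0,0,0,0,0,0,0.04,0,0,0,0,0,0,0.04]
  squeeze: 25

```text
clock: 3.98
eef_pos: [619.4, -74.1, 86.6]
eef_rot: [-1.784, 1.571, -0.22]
wrist_force: [0.5, 0.7, 2.1]
finger_gap: 49.3
```

Request:
step_arm:
  commands: [0,0,0,0,0,0,0.04,0,0,0,0,0,0,0.04,-0.01,0,0,0,0,0,0.04,-0.02,0,0,0,0,0,0.04]

```text
clock: 4.47
eef_pos: [618.7, -74.0, 116.1]
eef_rot: [1.411, 1.568, 2.975]
wrist_force: [0.3, 0.1, -1.6]
finger_gap: 49.7
```

Request:
step_arm:
  commands: [-0.03,0,0,0,0,0,0.04,-0.035,0,0,0,0,0,0.04,0,0,0,0,0,0,0.04]

```text
clock: 4.85
eef_pos: [620.2, -74.2, 184.1]
eef_rot: [-1.749, 1.566, -0.185]
wrist_force: [-0.1, 0.2, -3.8]
finger_gap: 49.8
```

```bash
python3 plan.py 609 160 180 85 5
```

```text
t 4.85 p [620.2 -74.2 184.1] jaw 89.6 j [-0.18  0.48  1.32 -0.    1.33 -1.74] F [-0.1  0.2 -3.8] gap 49.8 d [-11.2 234.2  -4.1]
[0.0008, 0.0026, 0.0468] [0.92, -0.01, 0.05]
[0.0008, 0.0033, 0.0468] [0.92, -0.01, 0.05]
[0.0008, 0.0041, 0.0467] [0.92, -0.01, 0.05]
[0.0008, 0.0048, 0.0466] [0.92, -0.01, 0.05]
[0.0008, 0.0056, 0.0466] [0.92, -0.01, 0.05]
```

Request:
step_arm:
  commands: [0.0,0.0015,0.024,0.6,0,0,0.04,0,0.0025,0.042,0.8,0,0,0.04,0,0.004,0.05,1,0,0,0.04,0,0.0045,0.05,1,0,0,0.04,0,0.0045,0.042,0.8,0,0,0.04]

```text
clock: 5.48
eef_pos: [609.1, 136.2, 179.6]
eef_rot: [1.805, 1.568, -2.987]
wrist_force: [0.4, -0.5, -3.9]
finger_gap: 49.9
```

Request:
step_arm:
  commands: [0,0.0025,0.026,0.4,0,0,0.04,0,0,0,0,0,0,0.04,0,0,0,0,0,0,0.04]

```text
clock: 5.85
eef_pos: [609.3, 159.9, 180.3]
eef_rot: [1.97, 1.569, -2.83]
wrist_force: [-1.0, -0.4, -2.7]
finger_gap: 50.0
```

```bash
python3 plan.py 609 160 92 85 5;  python3 - <<'E'
from h import *
a=[manip.camera(c) for c in('side','wrist')]
x=cv2.resize(a[0][60:200,120:320],(400,280),interpolation=3); y=cv2.resize(a[1],(400,300))
cv2.imwrite('pics/c2.png',np.vstack([x,y])[...,::-1])
E
```

```text
t 5.85 p [609.3 159.9 180.3] jaw 85.0 j [ 0.2   0.5   1.3  -0.    1.34 -1.28] F [-1.  -0.4 -2.7] gap 50.0 d [ -0.3   0.1 -88.3]
[0.0177, 0.0, 0.0] [-0.0, -0.01, -0.02]
[0.0177, 0.0, 0.0] [-0.0, -0.01, -0.02]
[0.0177, 0.0, 0.0] [-0.0, -0.01, -0.02]
[0.0177, 0.0001, 0.0] [-0.0, -0.01, -0.02]
[0.0177, 0.0001, 0.0] [-0.0, -0.01, -0.02]
```

View pics/c2.png

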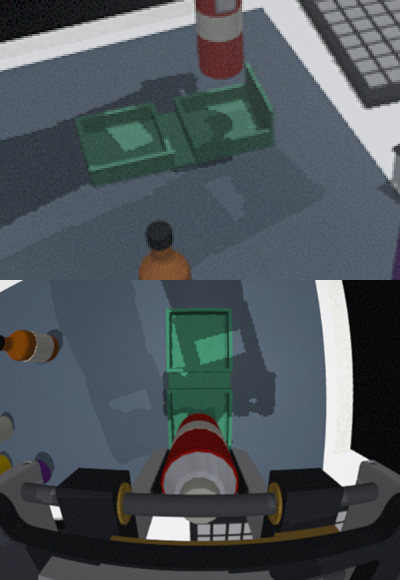

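The can hangs upright above the back pocket (side crop, base at about (70,220)); the front pocket is clear. Lowering.

Request:
step_arm:
  commands: [0.02,0,0,0,0,0,0.04,0.025,0,0,0,0,0,0.04,0.025,0,0,0,0,0,0.04,0.012,0,0,0,0,0,0.04,0.002,0,0,0,0,0,0.04]

```text
clock: 6.58
eef_pos: [609.6, 160.1, 97.1]
eef_rot: [1.876, 1.57, -2.924]
wrist_force: [-0.2, 0.0, -2.7]
finger_gap: 49.4
```

Request:
step_arm:
  commands: [0.001,0,0,0,0,0,0.04,0.001,0,0,0,0,0,0.04,0.001,0,0,0,0,0,0.04,0,0,0,0,0,0,0.04]

```text
clock: 7.08
eef_pos: [609.6, 160.6, 94.6]
eef_rot: [-1.133, 1.571, 0.35]
wrist_force: [0.5, -0.1, -2.9]
finger_gap: 49.4
```

Request:
step_arm:
  commands: [0.001,0,0,0,0,0,0.04,0.001,0,0,0,0,0,0.04,0,0,0,0,0,0,0.04,0,0,0,0,0,0,0.04]

```text
clock: 7.58
eef_pos: [609.6, 160.6, 92.5]
eef_rot: [-2.845, 1.571, -1.362]
wrist_force: [0.1, -1.1, -2.9]
finger_gap: 50.3
```

Request:
step_arm:
  commands: [0.001,0,0,0,0,0,0.04,0,0,0,0,0,0,0.04,0,0,0,0,0,0,0.04]

```text
clock: 7.95
eef_pos: [609.7, 160.6, 91.7]
eef_rot: [-1.338, 1.57, 0.146]
wrist_force: [0.2, -0.4, -0.1]
finger_gap: 49.9
```

Request:
step_arm:
  commands: [0.0005,0,0,0,0,0,0.04,0,0,0,0,0,0,0.04]

```text
clock: 8.2
eef_pos: [609.9, 160.6, 91.6]
eef_rot: [-1.38, 1.57, 0.103]
wrist_force: [-1.8, -1.1, 5.0]
finger_gap: 49.6
```

Request:
step_arm:
  commands: [0,0,0,0,0,0,0.056,0,0,0,0,0,0,0.066,0,0,0,0,0,0,0.08,0,0,0,0,0,0,0.08,0,0,0,0,0,0,0.08]

```text
clock: 8.82
eef_pos: [609.6, 160.6, 90.9]
eef_rot: [1.887, 1.571, -2.912]
wrist_force: [1.1, -0.7, 0.8]
finger_gap: 80.0
```

Request:
step_arm:
  commands: [-0.02,0,0,0,0,0,0.08,-0.04,0,0,0,0,0,0.08,-0.045,0,0,0,0,0,0.08,-0.015,0,0,0,0,0,0.08,0,0,0,0,0,0,0.08]

```text
clock: 9.45
eef_pos: [609.7, 160.6, 211.0]
eef_rot: [-1.305, 1.57, 0.179]
wrist_force: [-0.2, -0.1, -1.2]
finger_gap: 80.3
```

```bash
python3 plan.py 586 -244 205 90;  python3 - <<'E'
from h import *
a=[manip.camera(c) for c in('side','wrist')]
x=cv2.resize(a[0][60:200,120:320],(400,280),interpolation=3); y=cv2.resize(a[1],(400,300))
cv2.imwrite('pics/c3.png',np.vstack([x,y])[...,::-1])
E
```

```text
t 9.45 p [609.7 160.6 211. ] jaw 85.0 j [ 0.2   0.48  1.26 -0.    1.4  -1.28] F [-0.2 -0.1 -1.2] gap 80.3 d [ -23.7 -404.6   -6. ]
[0.0008, -0.0017, -0.0579] [-0.71, 0.0, 0.01]
[0.0008, -0.0009, -0.0579] [-0.71, 0.0, 0.01]
[0.0008, -0.0002, -0.0579] [-0.71, 0.0, 0.01]
[0.0008, 0.0005, -0.0579] [-0.71, 0.0, 0.01]
[0.0009, 0.0012, -0.0579] [-0.71, 0.0, 0.01]
[0.0009, 0.0019, -0.0579] [-0.71, 0.0, 0.01]
[0.0009, 0.0027, -0.0578] [-0.71, 0.0, 0.01]
```

View pics/c3.png

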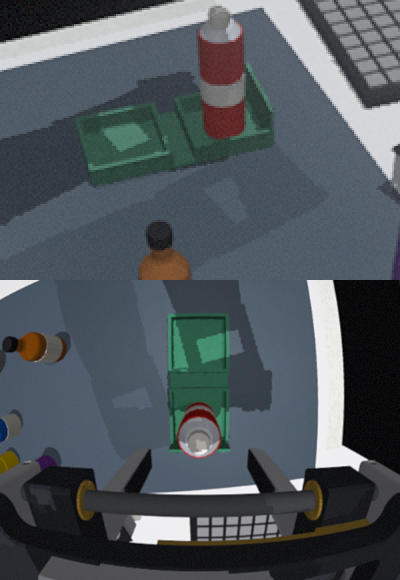

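The can stands upright inside the back pocket (base at about (130,222) in the side crop). Next is the jar, with a 70 mm opening.

Request:
step_arm:
  commands: [0.001,-0.0015,-0.058,-0.7,0,0,0.07,0.001,-0.001,-0.058,-0.7,0,0,0.07,0.001,0,-0.058,-0.7,0,0,0.07,0.001,0.0005,-0.058,-0.7,0,0,0.07,0.001,0.001,-0.058,-0.7,0,0,0.07]

```text
clock: 10.18
eef_pos: [591.6, -130.7, 204.1]
eef_rot: [1.302, 1.568, 2.847]
wrist_force: [0.8, -0.1, 0.1]
finger_gap: 69.8
```

Request:
step_arm:
  commands: [0.001,0.002,-0.058,-0.7,0,0,0.07,0,0.003,-0.057,-0.7,0,0,0.07,0,0,0,0,0,0,0.07,0,0,0,0,0,0,0.07]

```text
clock: 10.68
eef_pos: [584.8, -243.3, 203.5]
eef_rot: [1.038, 1.568, 2.607]
wrist_force: [0.1, 0.2, 0.4]
finger_gap: 70.1
```

```bash
python3 plan.py 586 -244 26 90 4;  python3 - <<'E'
from h import *
a=manip.camera('wrist');cv2.imwrite('pics/w4.png',a[...,::-1])
hsv=cv2.cvtColor(a,cv2.COLOR_RGB2HSV);m=cv2.inRange(hsv,(105,140,60),(125,255,255))
n,l,s,c=cv2.connectedComponentsWithStats(m);
for i in range(1,n):
    if s[i,4]>300: print(s[i],c[i],np.round(wonz(c[i][::-1],70),1))
E
```

```text
t 10.68 p [ 584.8 -243.3  203.5] jaw 89.9 j [-0.45  0.49  1.26  0.    1.39 -2.02] F [0.1 0.2 0.4] gap 70.1 d [   1.2   -0.7 -177.5]
[0.0444, -0.0004, -0.0002] [-0.03, 0.02, -0.03]
[0.0444, -0.0004, -0.0002] [-0.03, 0.02, -0.03]
[0.0444, -0.0003, -0.0002] [-0.03, 0.02, -0.03]
[0.0444, -0.0003, -0.0002] [-0.03, 0.02, -0.03]
[   0   29   48  189 3645] [ 23.71056241 122.87572016] [ 499.8 -547.1   70. ]
[ 230  163   46   47 1671] [252.57151406 185.86714542] [ 586.8 -246.    70. ]
[  0 223  30  26 391] [ 12.86956522 234.03069054] [ 657.5 -604.3   70. ]
```

View pics/w4.png

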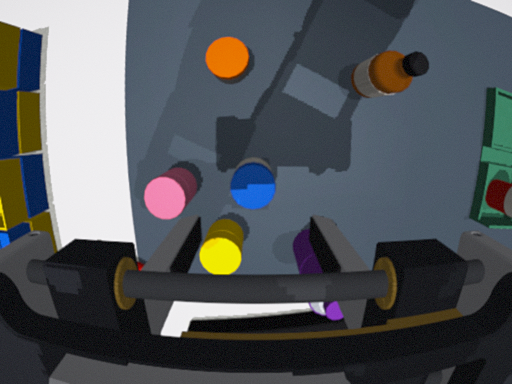

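The blue-lidded jar at (186,252) is between the fingers. Pink and yellow sit outside them. Descending with a small correction.

Request:
step_arm:
  commands: [0.045,-0.0015,-0.002,0,0,0,0.07,0.05,0,0,0,0,0,0.07,0.05,0,0,0,0,0,0.07,0.032,0,0,0,0,0,0.07,0,0,0,0,0,0,0.07]

```text
clock: 11.35
eef_pos: [585.6, -243.9, 25.7]
eef_rot: [1.106, 1.566, 2.676]
wrist_force: [0.6, -0.2, 0.9]
finger_gap: 70.3
```

Request:
step_arm:
  commands: [0,0,0,0,0,0,0.04,0,0,0,0,0,0,0.04,0,0,0,0,0,0,0.04,0,0,0,0,0,0,0.04,0,0,0,0,0,0,0.04]
  squeeze: 20

```text
clock: 11.98
eef_pos: [587.3, -246.0, 29.6]
eef_rot: [-1.875, 1.568, -0.306]
wrist_force: [-0.4, 2.5, 7.2]
finger_gap: 49.7
```

Request:
step_arm:
  commands: [-0.01,0,0,0,0,0,0.04,-0.03,0,0,0,0,0,0.04,-0.045,0,0,0,0,0,0.04,-0.055,0,0,0,0,0,0.04,-0.03,0,0,0,0,0,0.04]

```text
clock: 12.6
eef_pos: [587.0, -246.1, 202.0]
eef_rot: [-2.042, 1.567, -0.473]
wrist_force: [-0.1, 0.9, -1.2]
finger_gap: 50.0
```

```bash
python3 plan.py 489.5 170 196 85 8
```

```text
t 12.6 p [ 587.  -246.1  202. ] jaw 89.9 j [-0.45  0.5   1.26 -0.    1.38 -2.02] F [-0.1  0.9 -1.2] gap 50.0 d [-97.5 416.1  -6. ]
[0.0006, 0.0123, 0.052] [0.61, -0.01, 0.03]
[0.0006, 0.0128, 0.0519] [0.61, -0.01, 0.03]
[0.0006, 0.0134, 0.0517] [0.61, -0.01, 0.03]
[0.0007, 0.0139, 0.0516] [0.61, -0.01, 0.03]
[0.0007, 0.0145, 0.0514] [0.61, -0.01, 0.03]
[0.0007, 0.015, 0.0513] [0.61, -0.01, 0.03]
[0.0007, 0.0156, 0.0511] [0.61, -0.01, 0.03]
[0.0007, 0.0161, 0.0509] [0.61, -0.01, 0.03]
```

Request:
step_arm:
  commands: [0,0.006,0.025,0.5,0,0,0.04,0,0.0125,0.05,0.6,0,0,0.04,0,0.0135,0.052,0.6,0,0,0.04,0,0.014,0.052,0.6,0,0,0.04,0,0.0145,0.052,0.6,0,0,0.04]

```text
clock: 13.22
eef_pos: [530.8, -12.0, 198.7]
eef_rot: [-1.673, 1.57, -0.155]
wrist_force: [0.2, -0.1, -1.3]
finger_gap: 50.0
```

Request:
step_arm:
  commands: [0,0.015,0.052,0.6,0,0,0.04,0,0.0155,0.052,0.6,0,0,0.04,0,0.015,0.05,0.6,0,0,0.04,0,0.008,0.027,0.2,0,0,0.04,0,0,0,0,0,0,0.04]

```text
clock: 13.85
eef_pos: [489.6, 172.1, 198.5]
eef_rot: [-1.135, 1.57, 0.352]
wrist_force: [0.3, -0.4, -1.4]
finger_gap: 50.0
```

```bash
python3 plan.py 489.5 170 50 85 4;  python3 - <<'E'
from h import *
a=[manip.camera(c) for c in('side','wrist')]
x=cv2.resize(a[0][60:200,120:320],(400,280),interpolation=3); y=cv2.resize(a[1],(400,300))
cv2.imwrite('pics/c5.png',np.vstack([x,y])[...,::-1])
E
```

```text
t 13.85 p [489.6 172.1 198.5] jaw 85.1 j [ 0.27  0.24  1.62  0.    1.29 -1.22] F [ 0.3 -0.4 -1.4] gap 50.0 d [-1.000e-01 -2.100e+00 -1.485e+02]
[0.0371, -0.0, -0.0005] [0.04, 0.0, 0.01]
[0.0371, -0.0, -0.0005] [0.04, 0.0, 0.01]
[0.0371, -0.0, -0.0005] [0.04, 0.0, 0.01]
[0.0371, -0.0, -0.0005] [0.04, 0.0, 0.01]
```

View pics/c5.png

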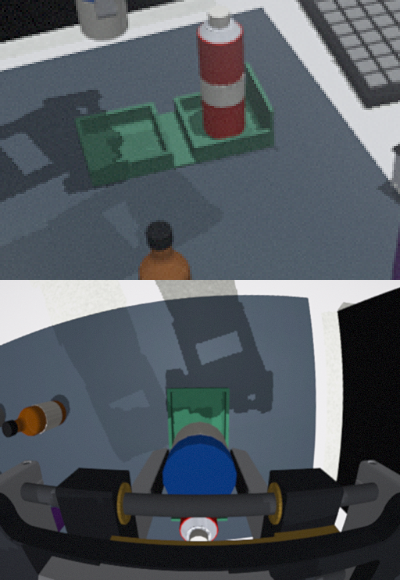

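The jar is held upright over the front pocket. Can and amber are undisturbed. Lowering slowly.

Request:
step_arm:
  commands: [0.02,0,-0.002,0,0,0,0.04,0.035,0,0,0,0,0,0.04,0.04,0,0,0,0,0,0.04,0.04,0,0,0,0,0,0.04,0.02,0,0,0,0,0,0.04]

```text
clock: 14.58
eef_pos: [489.5, 167.2, 41.2]
eef_rot: [1.982, 1.569, -2.819]
wrist_force: [-0.3, 0.3, -1.3]
finger_gap: 49.8
```

Request:
step_arm:
  commands: [0.003,0,0,0,0,0,0.04,0,0,0,0,0,0,0.04,0,0,0,0,0,0,0.04]

```text
clock: 14.95
eef_pos: [490.6, 168.6, 41.0]
eef_rot: [-1.249, 1.569, 0.234]
wrist_force: [-0.1, -0.6, -0.8]
finger_gap: 49.7
```

Request:
step_arm:
  commands: [0.002,0,0,0,0,0,0.04,0.002,0,0,0,0,0,0.04,0,0,0,0,0,0,0.04,0,0,0,0,0,0,0.04]

```text
clock: 15.45
eef_pos: [489.9, 168.7, 36.0]
eef_rot: [1.678, 1.571, -3.122]
wrist_force: [-0.2, 0.7, -1.2]
finger_gap: 49.6
```

Request:
step_arm:
  commands: [0.001,0,0,0,0,0,0.04,0,0,0,0,0,0,0.04,0,0,0,0,0,0,0.04]

```text
clock: 15.82
eef_pos: [489.9, 168.7, 35.0]
eef_rot: [1.709, 1.571, -3.091]
wrist_force: [0.7, -0.1, -1.7]
finger_gap: 49.9
```

Request:
step_arm:
  commands: [0.001,0,0,0,0,0,0.04,0,0,0,0,0,0,0.04,0,0,0,0,0,0,0.04]

```text
clock: 16.2
eef_pos: [490.0, 168.7, 34.5]
eef_rot: [-1.304, 1.57, 0.18]
wrist_force: [-3.9, -1.9, 7.2]
finger_gap: 49.8
```

Contact with the pocket floor is at TCP z = 34.5, which matches grip height plus the 5 mm floor. Releasing.

Request:
step_arm:
  commands: [0,0,0,0,0,0,0.054,0,0,0,0,0,0,0.062,0,0,0,0,0,0,0.075,0,0,0,0,0,0,0.075,0,0,0,0,0,0,0.075]

```text
clock: 16.82
eef_pos: [489.9, 168.7, 33.9]
eef_rot: [1.894, 1.571, -2.906]
wrist_force: [-0.9, 0.5, -0.2]
finger_gap: 75.0
```

Request:
step_arm:
  commands: [-0.015,0,0,0,0,0,0.075,-0.04,0,0,0,0,0,0.075,-0.06,0,0,0,0,0,0.075,-0.06,0,0,0,0,0,0.075,0,0,0,0,0,0,0.075]

```text
clock: 17.45
eef_pos: [491.4, 169.1, 214.4]
eef_rot: [-1.222, 1.562, 0.261]
wrist_force: [0.2, -0.6, -1.1]
finger_gap: 74.8
```

```bash
python3 plan.py 400 300 205 85 3;  python3 - <<'E'
from h import *
a=[manip.camera(c) for c in('side','wrist')]
x=cv2.resize(a[0][60:250,120:320],(400,380),interpolation=3); y=cv2.resize(a[1],(270,203))
y=cv2.copyMakeBorder(y,0,0,0,130,0)
cv2.imwrite('pics/c6.png',np.vstack([x,y])[...,::-1])
for t,rc,z in(('jar',(120,185),0),('duster',(100,230),0),('amber',(204,203),0)):
    for o in manip.outline_of(t,'side'):
        if np.hypot(*(np.array(o['centre'])-rc))<30:
            print(t,np.round(o['centre']),[np.round(v,1) for v in fit(lambda x,y:cyl(x,y,[(r,zz+(5 if t!='amber' else 0)) for r,zz in PROF[t]]),{'side':o['pixels']},{'jar':[490.,169],'duster':[609.,160],'amber':[456.,-93]}[t],[8,8])])
E
```

```text
t 17.45 p [491.4 169.1 214.4] jaw 85.0 j [ 0.26  0.22  1.6   0.    1.31 -1.22] F [ 0.2 -0.6 -1.1] gap 74.8 d [-91.4 130.9  -9.4]
[0.003, 0.0342, 0.0408] [0.0, 0.06, 0.16]
[0.003, 0.0342, 0.0408] [0.0, 0.06, 0.16]
[0.0031, 0.0342, 0.0408] [0.0, 0.06, 0.16]
jar [122. 181.] [array([489. , 169.5]), np.float64(-0.9)]
duster [ 97. 228.] [array([610.4, 162.2]), np.float64(-0.9)]
amber [204. 201.] [array([456.3, -92.2]), np.float64(-1.0)]
```

View pics/c6.png

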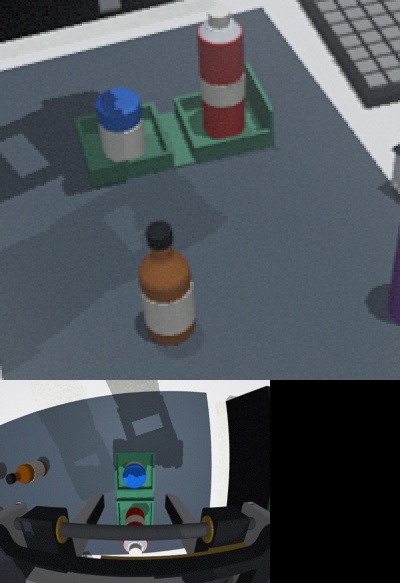

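Both stand upright in their pockets, the gripper is clear above them, and amber is where it was.

```bash
python3 -c "
from cell import manip
print(manip.sign_off())"
```

```text
the job is handed in; nothing more can be done
None
```

I loaded the caddy in the order asked: the red duster can went into the back pocket first, then the white jar with the blue lid into the front pocket. I lowered each one until the wrist force showed it touching the pocket floor, then released it and lifted straight up. The job was handed in at about 17.6 s of the 59 s allowed.

The last side view showed both standing upright inside their pockets:

| Thing | Measured position (mm) | Pocket centre, or start position for amber (mm) |
|---|---|---|
| Can | (610, 162) | (609, 160) |
| Jar | (489, 170) | (489, 170) |
| Amber bottle | (456, -92) | (456, -93) |

The amber bottle did not move beyond measuring error, and the gripper was well clear of everything. The highest wrist force I read was about 8 N, at the jar's set-down. When the fingers closed on the jar, the tool read about 3 mm higher than planned, and the floor contact came at the matching height. No check failed or disagreed.

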